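# Zero the bench comparator on its master, then gauge a sensor spacer

### The job

With the steel master block sitting in the comparator, turn the dial ring until its zero mark stands on the needle, and let go of the ring. Then slide the master out and lay it flat on its wooden pad. Finally slide the black spacer, round nose first, between the anvil and the sprung plunger and press it home against the end stop with about 10 N for a moment (never force the spacer against stop or anvil with 25 N or more), and leave it there with the needle back on the zero mark and the other things on the bench left alone.

Things in the scene. Friction and masses are not known exactly. Their poses are not given: they have to be found in the camera images.
- comparator: bench comparator, fixed: grey base plate, top 14 mm above the bench. Frame: origin on the bench under the gauging line; +x is the insertion direction (towards the end stop), +y points from the anvil to the dial. Plate: x -100 to +95, y -50 to +135 mm. Dial pillar (radius 25 mm) at x +25, y +95 mm. A block slides in along +x on the plate, between anvil (-y side) and plunger (+y side)
- anvil_face (a point): middle of the flat face of the steel anvil wall, 27 mm above the bench; comparator frame x = +21, y = -13 mm; looks to +y; the wall runs from x +8 to +34 mm, 24 mm high above the plate
- plunger (a joint): how far the sprung plunger is pushed back from its free position, m, 0 to 0.008. A 26 mm block flat on the anvil makes it nearly 0.004. The spring pushes with 3 N at 0, 5 N at 0.004, and slides a released block flat onto the anvil
- needle (a joint): angle of the dial's needle, rad, anticlockwise seen from above; 250 rad per m of plunger travel, so about 0.9 with the master or a good spacer home and 0 with the slot empty
- ring (a joint): angle of the dial ring, rad, anticlockwise seen from above, range -1.2 to 2.2, same zero as the needle: the zero mark stands on the needle when ring equals needle. It stays where it is left (friction 0.06 N m). The ring is a knurled disc 60 mm across on top of the dial pillar, rim 56.5 to 74.5 mm above the bench; the pillar below is narrower
- dial_centre (a point): on the ring's axis, half-way up its rim (65.5 mm above the bench)
- zero_mark (a point): inner end of the zero mark, the dark bar on a white patch on the ring, 22 mm from the ring's axis, turning with it; at angle 0 it lies on the comparator's -x side of the axis
- needle_tip (a point): tip of the dark needle, 22 mm from the ring's axis; at angle 0 it points to the comparator's -x
- master_centre (a point): centre, half-way up, of the master: bare steel block, two dark holes on top, 84 x 26 x 26 mm, 0.42 kg, length along its own x; half-round nose (radius 13) at +x, square rear. Starts in the comparator flat on the anvil, nose towards the end stop but short of it, centre near comparator x -5, y 0, 27 mm above the bench; its rear stands free of the anvil: grip across the width 30 mm behind centre
- part_centre (a point): centre, half-way up, of the spacer: black plastic, grey slots and a brass dot on top, same shape and size as the master (round nose at its own +x), about 0.09 kg, lying flat on a grey foam slab 8 mm thick. Home: nose on the end stop (centre 42 mm before its face), y 0, 27 mm above the bench, its x along the comparator's x; grip across the width 30 mm behind centre
- pad_top (a point): centre of the top of the master's pad, a fixed wooden slab 130 x 90 x 8 mm, top 8 mm above the bench, its long side along its own x
- jar: bystander: white screw-top jar, 48 mm across, 75 mm high; origin under its centre
- reel: bystander: metal reel standing on its flange, 60 mm across, 40 mm high; origin under its centre
- offcut: bystander: plain square-ended black block 50 x 22 x 22 mm, not the spacer; origin under its centre
- collar: bystander: brass collar 32 mm across, 12 mm high; origin under its centre
- driver: bystander: screwdriver 160 mm long, lying flat
- plunger_tip (a point): front of the plunger's ball end (radius 5 mm), comparator x = +16 mm, 27 mm above the bench, pointing at the anvil; 22 mm from the anvil when free
- stop_bar (a point): nominal middle of the adjustable end stop's flat face (looks to -x, 28 mm wide, 22 mm high above the plate), 27 mm above the bench, comparator frame x = +47, y = 0. This point is fixed to the plate: the stop itself is clamped anywhere from 8 mm short of it to 8 mm beyond it, differently each time and not measured, so the seat must be felt; it does not give under 25 N
Not all that is in view belongs to the job. Of the things shaped like the part that bears master_centre, the bare steel one is meant.

How it is judged:
By the outcome, as a careful person would: the job done as asked, in the order asked, and still so for the second after the job is handed in, with the robot touching nothing.
It also fails if it takes over 69 s, if anything falls off the work surface, if the arm or the gripper's body presses on something with over 40 N, if the wrist force passes 120 N, or if a joint passes its speed limit or range.

### The arm

A 6-joint arm with a two-finger parallel gripper is mounted at the origin on the work surface. World frame = base frame: x ahead of the robot, y to its left, z up, the work surface at z = 0. Lengths are in m, angles in rad, forces in N, time in s.
With the tool pointing down it reaches from about 0.375 to 0.9 m from the base axis. Payload 3.1 kg.
Tool frame: the origin (TCP) lies between the finger pads; the fingertips stand 14 mm ahead of it and the grasp point (between the pads) lies 5 mm behind it (robot.finger_overhang is the distance from the TCP to the fingertips, in m); z points along the fingers, y is the line along which they close (so a half turn about z gives the same grasp; the last joint's range is limited). The gripper opens to 87 mm and grips with 3 to 60 N. Pads are 19 mm wide; open, the fingers measure 117 mm over their backs; the gripper's body (75 mm by 190 mm) begins 51 mm behind the grasp point.
Start: joints at [-1.456, 0.527, 1.433, -0, 1.181, -0.178], TCP at [0.18, -0.598, 0.237] pointing down, gripper open.
Joint ranges: [-3.08, 3.08], [-0.75, 2.2], [0.22, 2.44], [-1.43, 4.57], [0, 2.65], [-2.85, 2.85]. Speed limits (rad/s): [2.79, 2.79, 3.14, 3.14, 3.14, 3.14].

### API

Orientations are given as a unit quaternion [x, y, z, w].
In Python, from rig import monitor, cams, workorder, robot gives the robot as it stands.
- The arm moves only by the tool send_rows, never from a script. Its argument "moves" is one flat list of numbers, 7 for each row, row after row: the opening, from 0 (shut) to 1 (fully open), then the shift along the world's x, y, z in cm, then the turn, a rotation vector about the world's x, y, z in rad. A call has 1 to 5 rows; each row is the pose to reach, as a shift and turn from the pose commanded when the call began; what a row does not reach only later rows make up. A row lasts 1/12 s, in which the tool goes at most 41.7 mm and 7.16 degrees, less where a joint would pass 70% of its speed; a pose out of reach is approached as far as the arm can. A call with a gripper value outside its range is refused whole. The fingers move at their own pace and stop on an object; "grip_force" is the grip in N (left out, the last holds). Time passes only in rows, so rows that repeat a pose let the fingers close. It gives the time, the measured TCP pose, the force, the opening and the grip force at its end, in the units of the state.
- monitor.get_obs(): the state, without advancing time (a new reading comes with each control period).
- cams.camera(name): name is "scene" or "top" or "wrist"; returns a dict with "pixels" (480x640x3 uint8, blue, green, red), "range_z" (480x640 float32, m along the optical axis (not along the pixel's ray), 0 where there is no reading), "fovy" (degrees; the focal length in pixels is half the picture's height over the tangent of half this angle, whatever the lens; pixels are square), "cx", "cy" (the principal point, pixels), "dist_coeffs" ([k1, k2, p1, p2, k3] as OpenCV has them; the pictures are not rectified), "rvec" (rotation vector, rad) and "tvec" (3), from world to camera coordinates, as OpenCV has them; the wrist camera has in their place "hand_eye" (4x4, takes a point from camera to tool coordinates, whose origin is the TCP and whose axes are the flange's). Camera axes: x right, y down, z forward; pixel columns grow to the right and rows downward; lengths in m; the calibration is good to about 2 mm. A picture is of the moment at which its call begins: read the wrist's pose just before it.
- workorder.hand_in(): hands the job in; it is judged then, once.
The state is a dict: "time": time; "q": joint angles; "joint_velocities": joint speeds; "joint_torque": joint torques, N m; "position": TCP position; "tool_rot": TCP orientation; "ft_force": force on the tool from outside, world axes, zero at the start; "moment": the same for the moment, N m; "grip_width": finger opening in m; "grip_force": force on a finger pad.
Only numpy, scipy, OpenCV 4.12 (cv2) and the standard library are available. Lean on these libraries where they do the work, as an engineer would, in place of code of your own. Each camera call takes 0.05 s, during which the arm holds its last target. There are 200 camera calls.

## Working session

There is one attempt and no reset: what is moved stays moved. The work goes in short steps, Python scripts to look and compute and a tool call to move; the robot and the scene stay as the last step left them, time stands still between calls to the robot, and variables do not carry over. Pictures are saved under pics/ and viewed, at most 10 in all, crops included, and the job is handed in when it is done.

Besides the shell and the picture viewer there is one more tool, called after "Request:" as name(argument=value, ...) on one line, values as JSON. send_rows: Moves the arm, as the interface text tells. Its arguments: {"type":"object","properties":{"moves":{"type":"array","items":{"type":"number"}},"grip_force":{"type":"number"}},"required":["moves"]}

```bash
ls; mkdir -p pics; cat > h.py <<'E'
import numpy as np, cv2
from rig import monitor, cams, workorder, robot
from scipy.spatial.transform import Rotation as R
def cam(n):
    o=monitor.get_obs(); c=cams.camera(n)
    f=240/np.tan(np.radians(c["fovy"])/2)
    c["K"]=np.array([[f,0,c["cx"]],[0,f,c["cy"]],[0,0,1.]]); c["d"]=np.array(c["dist_coeffs"],float)
    if "hand_eye" in c:
        T=np.eye(4);T[:3,:3]=R.from_quat(o["tool_rot"]).as_matrix();T[:3,3]=o["position"]
        T=T@np.array(c["hand_eye"]); c["Rw"]=T[:3,:3]; c["o"]=T[:3,3]
    else:
        M=cv2.Rodrigues(np.array(c["rvec"],float))[0]; c["Rw"]=M.T; c["o"]=-M.T@np.array(c["tvec"],float).ravel()
    return c
def ray(c,uv,z):
    p=cv2.undistortPoints(np.array(uv,float).reshape(-1,1,2),c["K"],c["d"]).reshape(-1,2)
    d=np.c_[p,np.ones(len(p))]@c["Rw"].T
    return c["o"]+d*((z-c["o"][2])/d[:,2])[:,None]
def proj(c,P):
    P=np.atleast_2d(np.array(P,float))
    Rc=c["Rw"].T; t=-Rc@c["o"]
    return cv2.projectPoints(P,cv2.Rodrigues(Rc)[0],t,c["K"],c["d"])[0].reshape(-1,2)
def cloud(c):
    v,u=np.mgrid[:480,:640]; z=c["range_z"]
    p=cv2.undistortPoints(np.c_[u.ravel(),v.ravel()].astype(float).reshape(-1,1,2),c["K"],c["d"]).reshape(-1,2)
    P=np.c_[p,np.ones(len(p))]*z.reshape(-1,1)
    W=P@c["Rw"].T+c["o"]; W[z.ravel()==0]=np.nan
    return W.reshape(480,640,3)
E
python3 - <<'E'
from h import *
o=monitor.get_obs(); print({k:np.round(v,3) for k,v in o.items()}, robot.finger_overhang)
for n in("top","scene"):
    c=cam(n); cv2.imwrite(f"pics/{n}.png",c["pixels"]); np.savez(f"{n}.npz",**c); print(n,c["o"],c["Rw"][:,2],c["fovy"],c["d"])
E
```

```text
pics
{'time': np.float64(0.0), 'q': array([-1.457,  0.528,  1.434, -0.   ,  1.181, -0.179]), 'joint_velocities': array([ 0.001,  0.   ,  0.001, -0.001,  0.   , -0.001]), 'joint_torque': array([ -0.   , -44.004, -17.659,   0.063,   0.058,  -0.   ]), 'position': array([ 0.18 , -0.598,  0.236]), 'tool_rot': array([ 0.989,  0.146,  0.   , -0.001]), 'ft_force': array([ 0.743,  0.29 , -0.08 ]), 'moment': array([-0.011,  0.021,  0.01 ]), 'grip_force': np.float64(0.0), 'grip_width': np.float64(0.087)} 0.014
top [ 0.47434747 -0.03133873  1.05417871] [ 0.08085083 -0.01150018 -0.99665987] 51.95425816865398 [0.00685036 0.         0.         0.         0.        ]
scene [ 0.92100439 -0.7289329   0.92945397] [-0.32713823  0.58951736 -0.73854578] 42.013066070993005 [-0.16209674  0.          0.          0.          0.        ]
```

View pics/top.png

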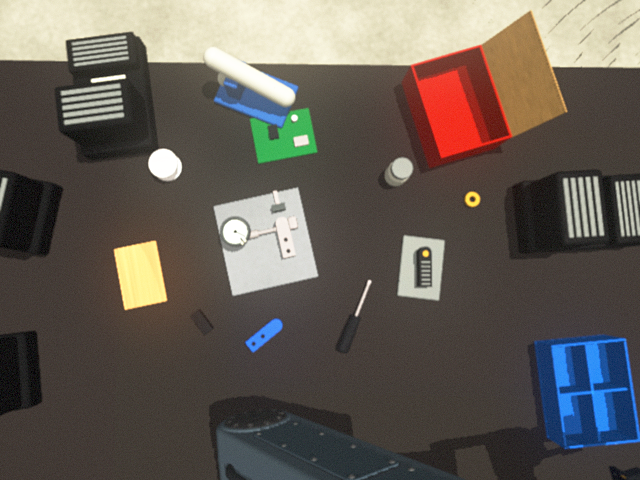

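View pics/scene.png

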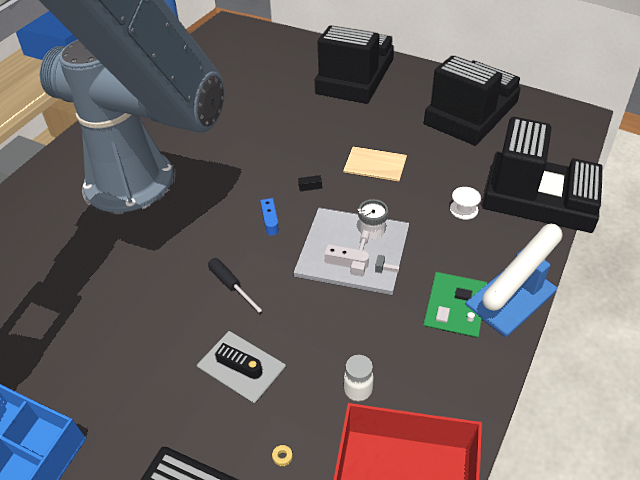

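Top view: comparator plate around (265,240), with the steel master at (286,240), dial at (235,233) and end stop at (278,205). Spacer on foam at (424,268), pad at (140,275).
Possible mix-ups:
- Master: steel block (286,240) versus the blue block with holes (265,335). I choose the steel one.
- Spacer: black block with slots and brass dot (424,268) versus the offcut (203,321). I choose the slotted one.

```bash
cat > m.py <<'E'
from h import *
def load(n):
    z=np.load(n+".npz",allow_pickle=True); return {k:z[k] for k in z.files}
c=load("top"); im=c["pixels"]; hsv=cv2.cvtColor(im,cv2.COLOR_BGR2HSV)
def quad(mask,box,z):
    x0,y0,x1,y1=box; m=np.zeros_like(mask); m[y0:y1,x0:x1]=mask[y0:y1,x0:x1]
    m=cv2.morphologyEx(m,cv2.MORPH_CLOSE,np.ones((3,3)))
    k=max(cv2.findContours(m,0,cv2.CHAIN_APPROX_NONE)[0],key=cv2.contourArea)
    P=ray(c,k.reshape(-1,2),z)[:,:2]
    r=cv2.minAreaRect((P*1000).astype(np.float32)); print(np.round(r[0],1),np.round(r[1],1),round(r[2],1)); return r
gray=((hsv[...,1]<40)&(hsv[...,2]>110)).astype(np.uint8)*255
print("plate 195x185");quad(gray,(200,175,335,305),.014)
print("foam");quad(gray,(390,225,455,310),.008)
print("pad 130x90");quad(((hsv[...,1]>60)&(hsv[...,2]>120)).astype(np.uint8)*255,(105,230,175,320),.008)
print("spacer 84x26");quad(((hsv[...,2]<95)|(hsv[...,1]>90)).astype(np.uint8)*255,(408,242,437,293),.034)
W=cloud(c)
for n,p in dict(plate=(240,275),master=(286,225),pad=(140,275),foam=(408,290),spacer=(424,270),bench=(350,200)).items(): print(n,W[p[1],p[0]])
crop=np.hstack([cv2.resize(im[180:305,200:330],None,fx=3,fy=3,interpolation=2),cv2.resize(im[200:325,370:480],None,fx=3,fy=3,interpolation=2)])
cv2.imwrite("pics/crop.png",crop)
E
python3 m.py
```

```text
plate 195x185
[560.5  36.4] [200.9 187.5] 13.1
foam
[ 504.5 -295.4] [ 90.8 130.9] 83.5
pad 130x90
[485.8 299.2] [134.7  93.6] 12.3
spacer 84x26
[ 505.4 -293.2] [29.2 81.2] 89.2
plate [0.48591487 0.08796656 0.01420746]
master [ 0.58921344 -0.0085054   0.04173716]
pad [0.48486912 0.29888673 0.00901251]
foam [ 0.45616267 -0.26825771  0.0034981 ]
spacer [ 0.49816211 -0.29537915  0.03300888]
bench [ 0.64899916 -0.14539439  0.00176641]
```

View pics/crop.png

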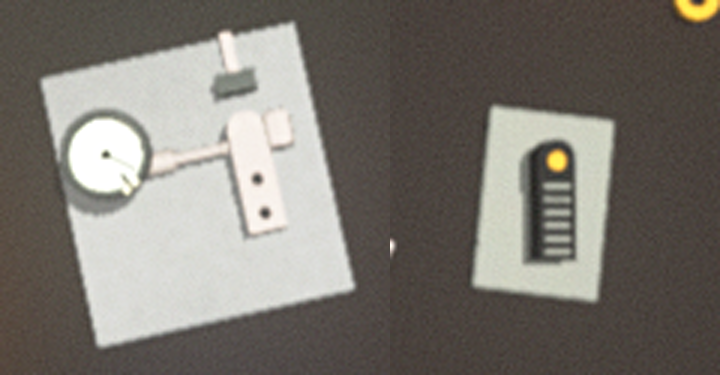

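Crop confirms the steel master (two dark holes) has its nose toward the end stop. The spacer's brass dot and round nose point to image-up (+x world). Comparator yaw ≈ +13.1°, origin ≈ (0.5726, −0.0044).

Request:
send_rows(moves=[1,2.7,3.1,0,0,0,-0.06,1,5.4,6.2,0,0,0,-0.12,1,8.1,9.2,0,0,0,-0.18,1,10.8,12.3,0,0,0,-0.24,1,13.5,15.4,0,0,0,-0.29])

```text
time: 0.52
position: [0.3161, -0.4426, 0.2361]
tool_rot: [1.0, -0.0, -0.0, -0.0]
ft_force: [-0.1, 0.1, -0.6]
grip_width: 0.0867
grip_force: 0.0
```

Request:
send_rows(moves=[1,2.7,3.1,0,0,0,0,1,5.4,6.2,0,0,0,0,1,8.1,9.2,0,0,0,0,1,10.8,12.3,0,0,0,0,1,13.5,15.4,0,0,0,0])

```text
time: 0.93
position: [0.4512, -0.2885, 0.2363]
tool_rot: [1.0, 0.001, -0.0, -0.0]
ft_force: [0.4, -0.2, -0.3]
grip_width: 0.0871
grip_force: 0.0
```

```bash
python3 - <<'E'
from h import *
c=cam("wrist"); print(c["hand_eye"],c["fovy"],c["d"],monitor.get_obs()["position"],proj(c,[.505,-.293,.034]))
cv2.imwrite("pics/w1.png",c["pixels"]); np.savez("w1.npz",**c)
E
```

```text
[[-2.49818176e-04 -9.70071086e-01 -2.42820975e-01  6.76684732e-02]
 [ 9.99999781e-01 -9.36283479e-05 -6.54770321e-04 -8.97479373e-06]
 [ 6.12438830e-04 -2.42821086e-01  9.70070897e-01 -1.48816015e-01]
 [ 0.00000000e+00  0.00000000e+00  0.00000000e+00  1.00000000e+00]] 65.49119325979396 [-0.00573807  0.          0.          0.          0.        ] [ 0.45531352 -0.28219143  0.23636214] [[319.31958541 163.31826433]]
```

View pics/w1.png

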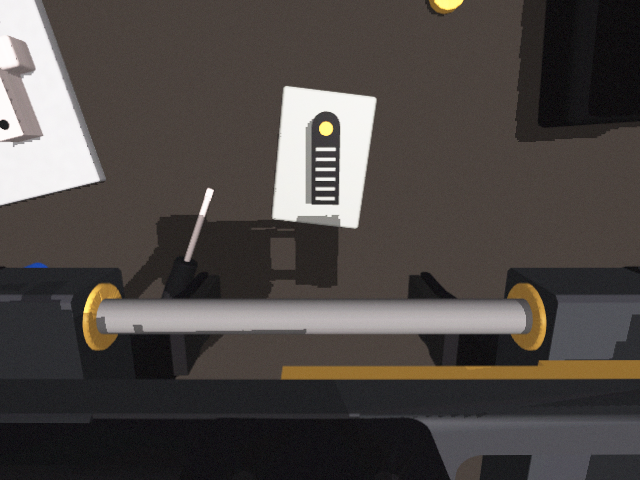

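Wrist view: the spacer spans about (312–340, 112–205), nose up and nearly square to world x. Next I move to view the comparator.

Request:
send_rows(moves=[1,0.7,3.8,0,0,0,0.05,1,1.4,7.6,0,0,0,0.1,1,2.1,11.4,0,0,0,0.15,1,2.8,15.2,0,0,0,0.2,1,3.5,19,0,0,0,0.229])

```text
time: 1.4
position: [0.4851, -0.0987, 0.2363]
tool_rot: [0.993, 0.117, -0.0, -0.0]
ft_force: [0.8, -0.4, -0.4]
grip_width: 0.0869
grip_force: 0.0
```

Request:
send_rows(moves=[1,0,3.7,0,0,0,0,1,0,7.4,0,0,0,0,1,0,11,0,0,0,0,1,0,14,0,0,0,0,1,0,14,0,0,0,0])

```text
time: 1.82
position: [0.4839, 0.0443, 0.2362]
tool_rot: [0.993, 0.118, -0.001, -0.001]
ft_force: [-0.5, -0.0, -1.0]
grip_width: 0.087
grip_force: 0.0
```

Request:
send_rows(moves=[1,0,0,0,0,0,0,1,0,0,0,0,0,0])

```text
time: 1.98
position: [0.4854, 0.0393, 0.2364]
tool_rot: [0.993, 0.116, -0.0, 0.0]
ft_force: [0.1, -0.1, 0.3]
grip_width: 0.0871
grip_force: 0.0
```

```bash
python3 - <<'E'
from h import *
c=cam("wrist"); print(monitor.get_obs()["position"],monitor.get_obs()["tool_rot"],proj(c,[[.575,.094,.0745],[.568,-.006,.04]]))
cv2.imwrite("pics/w2.png",c["pixels"]); np.savez("w2.npz",**c)
E
```

```text
[0.485541   0.03874338 0.23643996] [ 9.93330864e-01  1.15298514e-01 -6.75207778e-05  2.05093262e-04] [[272.15762243 105.85050237]
 [384.00542433 145.23562692]]
```

View pics/w2.png

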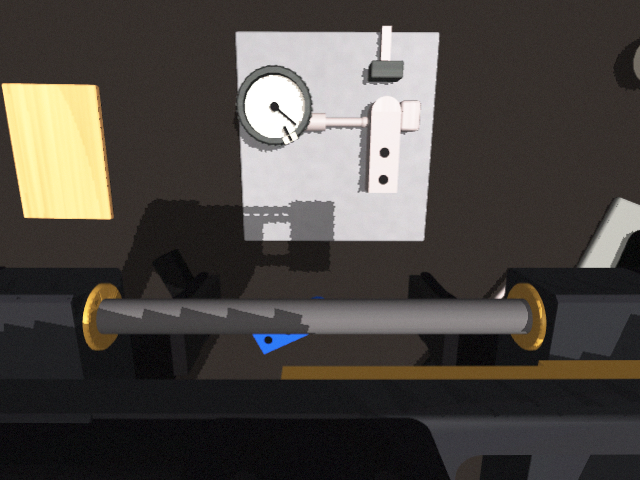

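The wrist view shows:
- hub at (274,107)
- needle tip near (296,125)
- zero mark near (289,134)
- master (384,145)
- pad (60,150)

I'll measure these more exactly.

```bash
cat > dial.py <<'E'
from h import *
def dial(c,ctr,yaw,zt=.0745):
    """polar-unroll the dial top by projecting world points; return darkness profiles"""
    im=cv2.cvtColor(c["pixels"],cv2.COLOR_BGR2GRAY).astype(np.float32)
    a=np.arange(-1.3,2.3,.01)
    def prof(r0,r1,z):
        r=np.linspace(r0,r1,9); A,Rr=np.meshgrid(a,r)
        th=yaw+np.pi+A
        P=np.stack([ctr[0]+Rr*np.cos(th),ctr[1]+Rr*np.sin(th),np.full_like(A,z)],-1).reshape(-1,3)
        uv=proj(c,P).astype(np.float32)
        return cv2.remap(im,uv[:,0].reshape(A.shape),uv[:,1].reshape(A.shape),1).mean(0)
    return a,prof
def rect(c,mask,z,box):
    x0,y0,x1,y1=box; m=np.zeros_like(mask); m[y0:y1,x0:x1]=mask[y0:y1,x0:x1]
    k=max(cv2.findContours(m,0,cv2.CHAIN_APPROX_NONE)[0],key=cv2.contourArea)
    r=cv2.minAreaRect((ray(c,k.reshape(-1,2),z)[:,:2]*1000).astype(np.float32)); return np.round(r[0],1),np.round(r[1],1),round(r[2],2),k
E
python3 - <<'E'
from dial import *
z=np.load("w2.npz",allow_pickle=True); c={k:z[k] for k in z.files}
im=c["pixels"]; hsv=cv2.cvtColor(im,cv2.COLOR_BGR2HSV); g=cv2.cvtColor(im,cv2.COLOR_BGR2GRAY)
u8=lambda m:m.astype(np.uint8)*255
print("pad",rect(c,u8((hsv[...,1]>60)&(hsv[...,2]>90)),.008,(0,70,140,235))[:3])
# plate edges: sample lines
pl=u8((hsv[...,1]<40)&(g>125))
print("plate",rect(c,pl,.014,(225,20,450,250))[:3])
# corners approx
for n,zz,p in (("corners",.014,[(236,33),(439,33),(425,240),(245,240)]),("hub",.0745,[(274,107)]),("needle,mark",.0745,[(296,125),(289,134)]),("master rear corners+nose",.040,[(369,192),(397,193),(384,97)])):
    print(n,np.round(ray(c,p,zz)[:,:2]*1000,1).tolist())
# white face centroid
m=np.zeros_like(g); m[60:150,230:318]=u8(g>200)[60:150,230:318]
k=max(cv2.findContours(m,0,1)[0],key=cv2.contourArea); e=cv2.fitEllipse(cv2.convexHull(k)); print("face",e,ray(c,[e[0]],.0745)*1000)
# dark ring outer
m=np.zeros_like(g); m[55:155,228:322]=u8(g<110)[55:155,228:322]
k=max(cv2.findContours(m,0,1)[0],key=cv2.contourArea); e=cv2.fitEllipse(cv2.convexHull(k)); print("ring",e,ray(c,[e[0]],.0745)*1000)
W=cloud(c)
for p in [(260,100),(60,150),(250,200),(384,170)]: print(p,W[p[1],p[0]])
cv2.imwrite("pics/w2c.png",np.hstack([cv2.resize(im[60:150,230:320],None,fx=4,fy=4,interpolation=2),cv2.resize(im[60:150,350:440],None,fx=4,fy=4,interpolation=2)]))
E
```

```text
pad (array([488.2, 298.1]), array([130.3,  93.4]), 12.29)
plate (array([563.3,  36.2]), array([198. , 184.6]), 13.13)
corners [[633.0, 146.1], [675.2, -32.0], [488.4, -77.3], [445.9, 102.3]]
hub [[574.5, 92.4]]
needle,mark [[565.2, 72.6], [557.2, 76.5]]
master rear corners+nose [[524.5, -4.0], [529.6, -29.4], [607.2, 5.1]]
face ((282.0191345214844, 115.63643646240234), (62.165035247802734, 90.67007446289062), 142.3896484375) [[569.611474    84.90039329  74.5       ]]
ring ((239.70045471191406, 104.6120834350586), (99.49497985839844, 148.54177856445312), 94.32513427734375) [[570.03995818 119.05118188  74.5       ]]
(260, 100) [0.57777913 0.10555023 0.06586071]
(60, 150) [0.49193464 0.29781575 0.0074941 ]
(250, 200) [0.48769758 0.10490632 0.01521162]
(384, 170) [ 0.54696546 -0.01193994  0.04022263]
```

View pics/w2c.png

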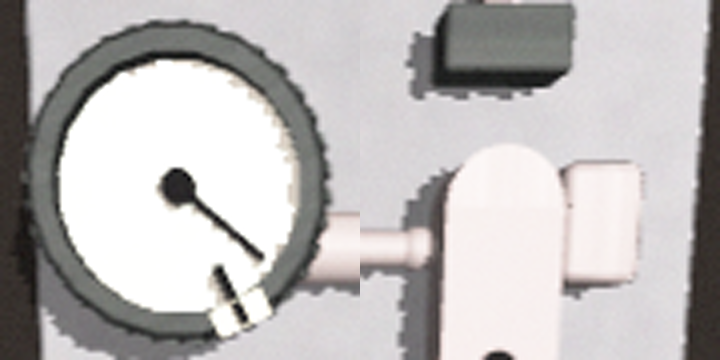

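Request:
send_rows(moves=[1,3.0,1.8,0,0,0,0,1,6.1,3.6,0,0,0,0,1,9.1,5.4,-1,0,0,0,1,9.1,5.4,-5,0,0,0,1,9.1,5.4,-9,0,0,0])

```text
time: 2.45
position: [0.5812, 0.0925, 0.1474]
tool_rot: [0.993, 0.115, 0.004, 0.001]
ft_force: [-1.1, -0.5, -0.4]
grip_width: 0.0871
grip_force: 0.0
```

Request:
send_rows(moves=[1,0,0,-3,0,0,0,1,0,0,-6,0,0,0,1,0,0,-8,0,0,0,1,0,0,-8,0,0,0,1,0,0,-8,0,0,0])

```text
time: 2.87
position: [0.5761, 0.0921, 0.0655]
tool_rot: [0.993, 0.115, -0.001, -0.0]
ft_force: [1.3, -0.1, 1.0]
grip_width: 0.0873
grip_force: 0.0
```

```bash
python3 - <<'E'
from dial import *
z=np.load("w2.npz",allow_pickle=True); c={k:z[k] for k in z.files}
def ang(p,o,zz,zo=None):
    d=(ray(c,[p],zz)-ray(c,[o],zo or zz))[0,:2]; return np.round(np.arctan2(d[1],d[0])-np.pi-.232+2*np.pi,3)%(2*np.pi), np.hypot(*d)*1000
print("needle",ang((295.5,124.5),(274.25,106.75),.07))
print("mark",ang((290.75,140),(274.75,104.75),.0745),ang((284.5,127),(274.75,104.75),.0745))
print("mark vs hub",ang((284.5,127),(274.25,106.75),.07), ray(c,[(274.75,104.75)],.0745))
print(monitor.get_obs()["position"],monitor.get_obs()["tool_rot"],monitor.get_obs()["time"])
E
```

```text
needle (np.float64(0.892), np.float64(21.621574959896556))
mark (np.float64(0.427), np.float64(29.444986498281082)) (np.float64(0.413), np.float64(18.325181941966378))
mark vs hub (np.float64(0.471), np.float64(17.410979922840344)) [[0.57627116 0.09218174 0.0745    ]]
[0.57608155 0.09207793 0.06550112] [ 9.93420683e-01  1.14514323e-01 -1.33992076e-03 -1.45506779e-04] 2.8667
```

Request:
send_rows(moves=[0.5,0,0,0,0,0,0,0.5,0,0,0,0,0,0,0.5,0,0,0,0,0,0,0.5,0,0,0,0,0,0,0.5,0,0,0,0,0,0], grip_force=12)

```text
time: 3.28
position: [0.577, 0.0937, 0.0676]
tool_rot: [0.993, 0.116, 0.001, 0.0]
ft_force: [-0.7, 1.1, -0.1]
grip_width: 0.0614
grip_force: 0.0
```

Request:
send_rows(moves=[0.5,0,0,0,0,0,0,0.5,0,0,0,0,0,0,0.5,0,0,0,0,0,0])

```text
time: 3.53
position: [0.5769, 0.0936, 0.0675]
tool_rot: [0.993, 0.116, 0.001, 0.0]
ft_force: [-0.8, -0.7, 6.4]
grip_width: 0.0596
grip_force: 12.0
```

Request:
send_rows(moves=[0.5,0,0,0,0,0,0.09,0.5,0,0,0,0,0,0.18,0.5,0,0,0,0,0,0.27,0.5,0,0,0,0,0,0.36,0.5,0,0,0,0,0,0.45])

```text
time: 3.95
position: [0.5763, 0.0948, 0.0675]
tool_rot: [0.942, 0.336, 0.0, -0.001]
ft_force: [-2.1, 3.8, 6.5]
grip_width: 0.06
grip_force: 12.0
```

Request:
send_rows(moves=[0.5,0,0,0,0,0,0,0.5,0,0,0,0,0,0,1,0,0,0,0,0,0,1,0,0,0,0,0,0,1,0,0,0,0,0,0])

```text
time: 4.37
position: [0.5763, 0.0936, 0.0664]
tool_rot: [0.942, 0.334, -0.0, 0.0]
ft_force: [-0.4, -0.7, 0.0]
grip_width: 0.0724
grip_force: 0.0
```

Request:
send_rows(moves=[1,0,0,2,0,0,0,1,0,0,5.2,0,0,0,1,-2.5,-2.0,9,0,0,0,1,-4.5,-4,9,0,0,0,1,-4.5,-4,9,0,0,0])

```text
time: 4.78
position: [0.5279, 0.0515, 0.1582]
tool_rot: [0.943, 0.334, -0.001, 0.0]
ft_force: [-1.7, 0.5, 0.1]
grip_width: 0.0865
grip_force: 0.0
```

Request:
send_rows(moves=[1,0,0,0,0,0,0,1,0,0,0,0,0,0])

```text
time: 4.95
position: [0.5318, 0.0535, 0.1563]
tool_rot: [0.943, 0.334, 0.0, -0.0]
ft_force: [-0.5, 0.9, -0.7]
grip_width: 0.0872
grip_force: 0.0
```

```bash
python3 - <<'E'
from h import *
c=cam("wrist"); np.savez("w3.npz",**c); p=proj(c,[.5763,.0922,.0745])[0]; print(monitor.get_obs()["position"],p)
x,y=np.clip(p-60,0,None).astype(int); print(x,y); cv2.imwrite("pics/w3.png",cv2.resize(c["pixels"][y:y+120,x:x+120],None,fx=5,fy=5,interpolation=2))
E
```

```text
[0.53198076 0.0537797  0.15606353] [309.06421649 162.34630281]
249 102
```

View pics/w3.png

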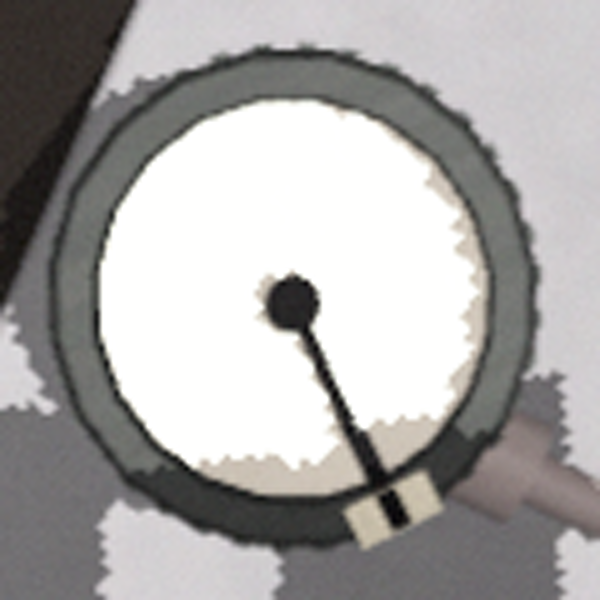

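Zoomed dial: hub at (293,303), needle running to about (360,432), mark bar from (362,437) to (400,525). They are nearly aligned; I'll quantify the remainder numerically.

```bash
cat > ang.py <<'E'
from dial import *
import sys
def load(n):
    z=np.load(n+".npz",allow_pickle=True); return {k:z[k] for k in z.files}
def run(c,hub,rc,yaw=.232):
    H=ray(c,[hub],.068)[0]; C=ray(c,[rc],.0745)[0]; print("hub",H[:2],"ringc",C[:2])
    for nm,ctr,z,bands in (("needle",H,.068,[(.007,.010),(.010,.013),(.013,.016),(.016,.019)]),("bar",C,.0745,[(.018,.020),(.0225,.0245),(.0245,.0265),(.0265,.028)])):
        a,prof=dial(c,ctr,yaw)
        for b in bands:
            p=prof(*b,z); s=(a>.5)&(a<1.3); i=np.argmin(np.where(s,p,999)); w=np.abs(a-a[i])<.12
            q=np.clip(np.median(p[w])-p[w]-10,0,None); print(nm,b,round(float((a[w]*q).sum()/q.sum()),3),round(float(p[i])))
if __name__=="__main__":
    run(load("w3"),(249+293/5-.4,102+303/5-.4),(249+293.5/5-.4,102+298/5-.4))
E
python3 ang.py
```

```text
hub [0.57540551 0.09307228] ringc [0.57615761 0.09345504]
needle (0.007, 0.01) 0.868 42
needle (0.01, 0.013) 0.875 42
needle (0.013, 0.016) 0.877 42
needle (0.016, 0.019) 0.877 37
bar (0.018, 0.02) 0.881 39
bar (0.0225, 0.0245) 0.89 19
bar (0.0245, 0.0265) 0.891 42
bar (0.0265, 0.028) 0.895 19
```

```bash
python3 - <<'E'
from ang import *
c=load("w3"); g=cv2.cvtColor(c["pixels"],cv2.COLOR_BGR2GRAY).astype(float)
m=g[150:175,295:322]<80
n,l,s,ce=cv2.connectedComponentsWithStats(m.astype(np.uint8)); print(s[1:],ce[1:]+[295,150])
for v in range(160,212):
    r=g[v,295:345]; w=np.clip(150-r,0,None); print(v, round(float((w*np.arange(295,345)).sum()/max(w.sum(),1)),2), round(float(w.sum())), end=" | ")
print(c["Rw"].round(3).tolist(),c["o"])
E
```

```text
[[ 8  7 11 18 96]] [[307.73958333 163.67708333]]
160 307.01 995 | 161 306.84 1054 | 162 307.15 1149 | 163 306.97 1138 | 164 306.85 1076 | 165 306.94 986 | 166 306.94 837 | 167 307.45 664 | 168 309.49 261 | 169 310.23 277 | 170 310.57 222 | 171 311.16 285 | 172 311.33 264 | 173 313.11 248 | 174 317.45 261 | 175 318.26 272 | 176 320.91 367 | 177 324.24 352 | 178 323.55 400 | 179 326.37 380 | 180 327.11 398 | 181 328.06 422 | 182 328.35 519 | 183 330.17 501 | 184 330.0 620 | 185 329.95 658 | 186 332.65 589 | 187 331.55 809 | 188 331.86 1043 | 189 332.59 1296 | 190 333.32 1404 | 191 333.58 1514 | 192 333.66 1697 | 193 333.5 1818 | 194 333.35 1881 | 195 332.64 2052 | 196 332.05 2004 | 197 331.9 1724 | 198 331.65 1393 | 199 326.66 1560 | 200 320.42 2134 | 201 314.75 3602 | 202 313.9 3614 | 203 313.88 3158 | 204 313.8 3026 | 205 314.3 3117 | 206 314.63 3186 | 207 313.93 3079 | 208 313.22 3053 | 209 313.3 3288 | 210 314.72 3093 | 211 320.03 2154 | [[0.629, -0.754, -0.188], [-0.777, -0.611, -0.153], [0.0, 0.242, -0.97]] [0.58460241 0.09522378 0.30517464]
```

Request:
send_rows(moves=[1,-0.8,-0.2,-3,0,0,0,1,-0.8,-0.2,-6,0,0,0,1,-0.8,-0.2,-7,0,0,0,1,-0.8,-0.2,-7,0,0,0,1,-0.8,-0.2,-7,0,0,0])

```text
time: 5.42
position: [0.5238, 0.052, 0.0858]
tool_rot: [0.942, 0.335, -0.001, -0.0]
ft_force: [-0.0, 1.4, -0.4]
grip_width: 0.087
grip_force: 0.0
```

Request:
send_rows(moves=[1,0,0,0,0,0,0,1,0,0,0,0,0,0])

```text
time: 5.58
position: [0.5248, 0.0517, 0.0877]
tool_rot: [0.942, 0.334, 0.001, 0.001]
ft_force: [0.7, -0.4, 0.4]
grip_width: 0.0874
grip_force: 0.0
```

```bash
python3 - <<'E'
from ang import *
c=cam("wrist"); np.savez("w4.npz",**c)
g=cv2.cvtColor(c["pixels"],cv2.COLOR_BGR2GRAY); 
# rectify onto plane z=.0745, 10 px/mm, comparator axes: up=+x, left=+y
s=np.arange(-34,34,.12)/1000; A,B=np.meshgrid(-s,-s)  # cols: +y to left ; rows: +x up
yaw=.232; P=np.stack([.5763+B*np.cos(yaw)-A*np.sin(yaw),.0930+B*np.sin(yaw)+A*np.cos(yaw),np.full_like(A,.0745)],-1).reshape(-1,3)
uv=proj(c,P).astype(np.float32).reshape(*A.shape,2)
im=cv2.remap(c["pixels"],uv[...,0],uv[...,1],1); cv2.imwrite("pics/w4.png",im); print(im.shape,c["o"],monitor.get_obs()["position"],uv[283,283])
E
```

```text
(567, 567, 3) [0.57718283 0.09354267 0.23663993] [0.5246609  0.05163598 0.08778792] [312.7089  151.14436]
```

View pics/w4.png

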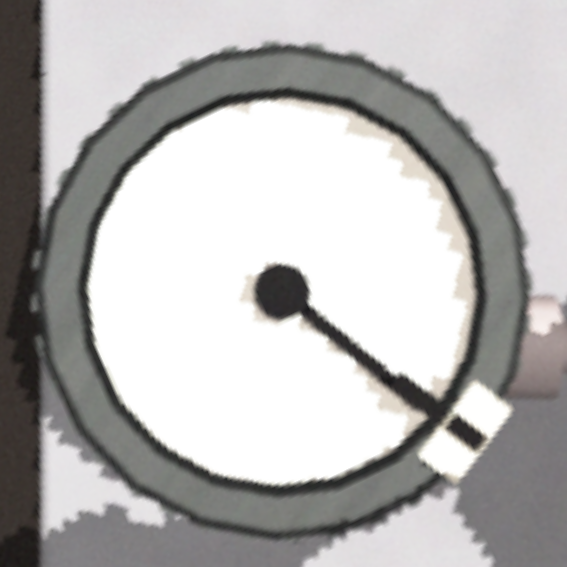

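Rectified dial: ring centre about (285,290), hub (281,291), needle leaving along about (305,307)→(395,380), mark bar (398,383)→(483,445). I'll compute the angles.

```bash
python3 - <<'E'
import cv2,numpy as np
g=cv2.cvtColor(cv2.imread("pics/w4.png"),cv2.COLOR_BGR2GRAY)
h=np.zeros_like(g); h[255:328,245:318]=(g[255:328,245:318]<90)*255
h=cv2.morphologyEx(h,cv2.MORPH_OPEN,cv2.getStructuringElement(2,(25,25)))
M=cv2.moments(h,True); H=np.array([M['m10']/M['m00'],M['m01']/M['m00']]); print("hub",H)
# inner edge of ring: white->gray radial
for ctr in (H,np.array([284.7,290.8])):
    P=cv2.warpPolar(g,(260,1257),tuple(map(float,ctr)),260,0).astype(float)  # rows angle 0..2pi, image cw from +x
    a=np.arange(1257)*2*np.pi/1257; phi=np.pi/2-a   # comp angle: 0=down,+ to right
    for r0,r1 in((40,60),(60,80),(80,100),(100,120),(120,140),(140,150),(155,170),(170,182),(185,195),(215,225),(225,235),(235,245)):
        p=P[:,r0:r1].mean(1); s=np.abs(phi-.9)<.14; w=np.clip(np.percentile(p[s],60)*.8-p[s],0,None)
        print((r0,r1),round(float((w*phi[s]).sum()/max(w.sum(),1e-9)),3),int(p[s].min()), "width px",round(float((p[s]<110).sum()*2*np.pi/1257*(r0+r1)/2),1))
    print()
E
```

```text
hub [281.20841393 291.51595745]
(40, 60) 0.891 45 width px 11.7
(60, 80) 0.893 44 width px 11.5
(80, 100) 0.889 43 width px 10.8
(100, 120) 0.886 44 width px 11.5
(120, 140) 0.882 38 width px 12.3
(140, 150) 0.893 34 width px 15.2
(155, 170) 0.905 42 width px 18.7
(170, 182) 0.907 43 width px 19.4
(185, 195) 0.917 42 width px 19.9
(215, 225) 0.917 43 width px 16.5
(225, 235) 0.918 42 width px 16.1
(235, 245) 0.918 42 width px 16.8

(40, 60) 0.834 45 width px 9.0
(60, 80) 0.854 44 width px 11.9
(80, 100) 0.857 43 width px 10.8
(100, 120) 0.861 44 width px 12.6
(120, 140) 0.86 36 width px 12.3
(140, 150) 0.88 38 width px 17.4
(155, 170) 0.889 42 width px 19.5
(170, 182) 0.894 44 width px 19.4
(185, 195) 0.903 42 width px 23.7
(215, 225) 0.905 41 width px 16.5
(225, 235) 0.906 42 width px 16.1
(235, 245) 0.907 42 width px 16.8
```

Needle ≈ 0.888 and mark ≈ 0.915 about the hub, so the mark is about 0.025 ahead. I'll regrip and make a small correction.

Request:
send_rows(moves=[1,2.5,2.0,0,0,0,0,1,5.1,4.15,0,0,0,0,1,5.1,4.15,-2,0,0,0,1,5.1,4.15,-2,0,0,0,0.5,5.1,4.15,-2,0,0,0])

```text
time: 6.05
position: [0.5734, 0.0933, 0.0665]
tool_rot: [0.942, 0.335, -0.001, -0.0]
ft_force: [-0.6, -0.2, 0.4]
grip_width: 0.0849
grip_force: 0.0
```

Request:
send_rows(moves=[0.5,0,0,0,0,0,0,0.5,0,0,0,0,0,0,0.5,0,0,0,0,0,0,0.5,0,0,0,0,0,0,0.5,0,0,0,0,0,0])

```text
time: 6.47
position: [0.5741, 0.0931, 0.0672]
tool_rot: [0.943, 0.334, -0.0, -0.0]
ft_force: [-1.0, 0.2, 2.5]
grip_width: 0.0596
grip_force: 12.1
```

Request:
send_rows(moves=[0.5,0,0,0,0,0,0,0.5,0,0,0,0,0,0,0.5,0,0,0,0,0,-0.012,0.5,0,0,0,0,0,-0.025,0.5,0,0,0,0,0,-0.025])

```text
time: 6.88
position: [0.5741, 0.0931, 0.0671]
tool_rot: [0.947, 0.322, -0.0, -0.0]
ft_force: [-2.3, 0.6, 6.0]
grip_width: 0.0598
grip_force: 12.1
```

Request:
send_rows(moves=[0.5,0,0,0,0,0,0,0.5,0,0,0,0,0,0,1,0,0,0,0,0,0,1,0,0,0,0,0,0,1,0,0,0,0,0,0])

```text
time: 7.3
position: [0.5746, 0.093, 0.0663]
tool_rot: [0.947, 0.323, 0.0, 0.0]
ft_force: [0.3, 0.4, -0.3]
grip_width: 0.0723
grip_force: 0.0
```

Request:
send_rows(moves=[1,0,0,2,0,0,0,1,-2.5,-2,2,0,0,0,1,-5,-4.1,2,0,0,0,1,-5,-4.1,2,0,0,0,1,-5,-4.1,2,0,0,0])

```text
time: 7.72
position: [0.5231, 0.0514, 0.0864]
tool_rot: [0.947, 0.322, -0.001, -0.0]
ft_force: [1.3, 0.6, 0.5]
grip_width: 0.0867
grip_force: 0.0
```

Request:
send_rows(moves=[1,0,0,0,0,0,0,1,0,0,0,0,0,0])

```text
time: 7.88
position: [0.5259, 0.0523, 0.0866]
tool_rot: [0.947, 0.323, 0.001, 0.0]
ft_force: [-0.3, 0.8, -0.7]
grip_width: 0.087
grip_force: 0.0
```

```bash
cat > zero.py <<'E'
from ang import *
def zero(c,name):
    s=np.arange(-34,34,.12)/1000; A,B=np.meshgrid(-s,-s); yaw=.232
    P=np.stack([.5763+B*np.cos(yaw)-A*np.sin(yaw),.0930+B*np.sin(yaw)+A*np.cos(yaw),np.full_like(A,.0745)],-1).reshape(-1,3)
    uv=proj(c,P).astype(np.float32).reshape(*A.shape,2)
    im=cv2.remap(c["pixels"],uv[...,0],uv[...,1],1); cv2.imwrite(name,im); g=cv2.cvtColor(im,cv2.COLOR_BGR2GRAY)
    h=np.zeros_like(g); h[245:338,235:328]=(g[245:338,235:328]<90)*255
    h=cv2.morphologyEx(h,cv2.MORPH_OPEN,cv2.getStructuringElement(2,(25,25)))
    M=cv2.moments(h,True); H=(M['m10']/M['m00'],M['m01']/M['m00']); print("hub",H)
    P=cv2.warpPolar(g,(260,1257),H,260,0).astype(float); a=np.arange(1257)*2*np.pi/1257; phi=np.pi/2-a
    for r0,r1 in((40,60),(60,80),(80,100),(100,120),(120,140),(155,170),(170,182),(215,225),(225,235),(235,245)):
        p=P[:,r0:r1].mean(1); q=np.abs(phi-.9)<.14; w=np.clip(np.percentile(p[q],60)*.8-p[q],0,None)
        print((r0,r1),round(float((w*phi[q]).sum()/max(w.sum(),1e-9)),3),int(p[q].min()))
E
python3 - <<'E'
from zero import *
c=cam("wrist"); np.savez("w5.npz",**c); o=monitor.get_obs(); print(o["position"],o["time"]); zero(c,"pics/w5.png")
E
```

```text
[0.52577656 0.05241945 0.08654547] 7.9333
hub (281.46360153256705, 290.9932950191571)
(40, 60) 0.9 43
(60, 80) 0.899 43
(80, 100) 0.892 43
(100, 120) 0.882 41
(120, 140) 0.882 37
(155, 170) 0.884 42
(170, 182) 0.885 40
(215, 225) 0.891 40
(225, 235) 0.889 39
(235, 245) 0.889 40
```

Mark ≈ 0.888 against needle ≈ 0.888: zeroed. Now the master.

Request:
send_rows(moves=[1,0,-0.2,3,0,0,-0.05,1,-0.3,-3.0,6,0,0,-0.16,1,-0.7,-6,7,0,0,-0.27,1,-0.7,-7,7,0,0,-0.37,1,-0.7,-7,7,0,0,-0.426])

```text
time: 8.35
position: [0.5195, -0.0201, 0.1579]
tool_rot: [0.994, 0.112, 0.002, 0.001]
ft_force: [-0.4, 0.3, 0.1]
grip_width: 0.0867
grip_force: 0.0
```

Request:
send_rows(moves=[1,0,0,0,0,0,0,1,0,0,0,0,0,0,1,0,0,0,0,0,0])

```text
time: 8.6
position: [0.5176, -0.0173, 0.1563]
tool_rot: [0.993, 0.116, -0.0, -0.0]
ft_force: [0.8, 0.8, -0.2]
grip_width: 0.0868
grip_force: 0.0
```

```bash
python3 - <<'E'
from ang import *
c=cam("wrist"); np.savez("w6.npz",**c); o=monitor.get_obs(); print(o["position"],o["tool_rot"],o["time"])
im=c["pixels"]; g=cv2.cvtColor(im,cv2.COLOR_BGR2GRAY); W=cloud(c)
top=((W[...,2]>.034)&(W[...,2]<.046)).astype(np.uint8)*255
p=proj(c,[.568,-.0065,.04])[0].astype(int); print(p)
top=cv2.morphologyEx(top,cv2.MORPH_OPEN,np.ones((3,3)))
m=np.zeros_like(top); x,y=p; m[:265,x-25:x+26]=top[:265,x-25:x+26]
cs=max(cv2.findContours(m,0,cv2.CHAIN_APPROX_NONE)[0],key=cv2.contourArea); P=ray(c,cs.reshape(-1,2),.04)[:,:2]
d=np.array([np.cos(.232),np.sin(.232)]); n=np.array([-d[1],d[0]]); u=P@d; v=P@n
print("range along",u.min(),u.max()); rb=(u>u.min()+.004)&(u<u.min()+.03)
L=P[rb&(v>np.median(v))];Rr=P[rb&(v<np.median(v))]
for Q in(L,Rr):
    f=cv2.fitLine((Q*1000).astype(np.float32),cv2.DIST_HUBER,0,.01,.01).ravel(); print("edge yaw",np.arctan(f[1]/f[0]),"v",(Q@n).mean())
vc=((L@n).mean()+(Rr@n).mean())/2; print("centre",d*((u.min()+.042))+n*vc,"grip",d*(u.min()+.012)+n*vc)
cv2.imwrite("pics/w6.png",im)
E
```

```text
[ 0.51748337 -0.01722515  0.15623153] [ 9.93224499e-01  1.16211131e-01 -2.32592274e-04 -1.11949346e-04] 8.65
[315 171]
range along 0.5094526119078245 0.5927934393468497
edge yaw 0.22184989 v -0.12385458812975074
edge yaw 0.24453592 v -0.1489029765544776
centre [ 0.56803517 -0.00593258] grip [ 0.53883892 -0.01283031]
```

Master measures 83×25 mm (given 84×26) with centre (0.568, −0.006) and yaw 0.233. Grip point is (0.539, −0.013).

Request:
send_rows(moves=[1,1.1,0.2,-3,0,0,0,1,2.15,0.45,-6.5,0,0,0,1,2.15,0.45,-10,0,0,0,1,2.15,0.45,-12.4,0,0,0,1,2.15,0.45,-12.4,0,0,0])

```text
time: 9.07
position: [0.5391, -0.0128, 0.0299]
tool_rot: [0.993, 0.116, -0.001, -0.0]
ft_force: [-0.5, 0.2, 0.7]
grip_width: 0.087
grip_force: 0.0
```

Request:
send_rows(moves=[0.2,0,0,0,0,0,0,0.2,0,0,0,0,0,0,0.2,0,0,0,0,0,0,0.2,0,0,0,0,0,0,0.2,0,0,0,0,0,0], grip_force=25)

```text
time: 9.48
position: [0.5391, -0.0133, 0.033]
tool_rot: [0.993, 0.115, 0.0, 0.0]
ft_force: [0.3, -0.5, -0.8]
grip_width: 0.0611
grip_force: 0.0
```

Request:
send_rows(moves=[0.2,0,0,0,0,0,0,0.2,0,0,0,0,0,0,0.2,0,0,0,0,0,0,0.2,0,0,0,0,0,0,0.2,0,0,0,0,0,0])

```text
time: 9.9
position: [0.5389, -0.0134, 0.0326]
tool_rot: [0.993, 0.115, 0.0, 0.0]
ft_force: [-0.6, -0.4, -0.6]
grip_width: 0.0283
grip_force: 0.0
```

Request:
send_rows(moves=[0.2,0,0,0,0,0,0,0.2,0,0,0,0,0,0,0.2,0,0,0,0,0,0])

```text
time: 10.15
position: [0.5387, -0.0132, 0.0326]
tool_rot: [0.993, 0.115, -0.0, -0.0]
ft_force: [0.4, 0.4, 0.9]
grip_width: 0.026
grip_force: 25.0
```

Request:
send_rows(moves=[0.2,-0.5,-0.12,0.05,0,0,0,0.2,-1.46,-0.34,0.05,0,0,0,0.2,-2.6,-0.61,0.05,0,0,0,0.2,-3.8,-0.9,0.05,0,0,0,0.2,-4.87,-1.15,0.05,0,0,0])

```text
time: 10.57
position: [0.4898, -0.0249, 0.0327]
tool_rot: [0.993, 0.115, 0.0, 0.0]
ft_force: [0.9, 0.4, -3.7]
grip_width: 0.026
grip_force: 25.0
```

Request:
send_rows(moves=[0.2,0,0,2.5,0,0,0,0.2,0,0.3,6,0,0,0,0.2,-0.5,3,8,0,0,0,0.2,-1,7,8,0,0,0,0.2,-1.5,11,8,0,0,0])

```text
time: 10.98
position: [0.4759, 0.0852, 0.1141]
tool_rot: [0.994, 0.113, 0.001, 0.0]
ft_force: [0.1, 0.8, -5.1]
grip_width: 0.0259
grip_force: 25.0
```

Request:
send_rows(moves=[0.2,-0.3,4,0,0,0,0,0.2,-0.6,8,0,0,0,0,0.2,-1.0,12,0,0,0,0,0.2,-1.3,16,0,0,0,0,0.2,-1.6,19.5,0,0,0,-0.01])

```text
time: 11.4
position: [0.4577, 0.2821, 0.1123]
tool_rot: [0.994, 0.11, -0.001, 0.0]
ft_force: [0.5, -0.5, -4.6]
grip_width: 0.0255
grip_force: 25.0
```

Request:
send_rows(moves=[0.2,-0.1,1.2,0,0,0,0,0.2,-0.1,1.2,-2,0,0,0,0.2,-0.1,1.2,-5,0,0,0,0.2,-0.1,1.2,-7,0,0,0,0.2,-0.1,1.2,-7,0,0,0])

```text
time: 11.82
position: [0.4544, 0.2904, 0.0388]
tool_rot: [0.994, 0.11, -0.005, 0.001]
ft_force: [-0.5, -0.5, -4.7]
grip_width: 0.0259
grip_force: 25.0
```

Request:
send_rows(moves=[0.2,0,0,0,0,0,0,0.2,0,0,0,0,0,0])

```text
time: 11.98
position: [0.4587, 0.2919, 0.0434]
tool_rot: [0.994, 0.11, 0.0, -0.0]
ft_force: [0.5, -0.3, -4.0]
grip_width: 0.0259
grip_force: 25.0
```

Request:
send_rows(moves=[0.2,0,0,-0.4,0,0,0,0.2,0,0,-0.8,0,0,0,0.2,0,0,-1.1,0,0,0,0.2,0,0,-1.3,0,0,0,0.2,0,0,-1.45,0,0,0])

```text
time: 12.4
position: [0.4582, 0.2921, 0.0287]
tool_rot: [0.994, 0.11, 0.0, -0.0]
ft_force: [-2.6, -1.4, 2.6]
grip_width: 0.0255
grip_force: 25.0
```

Request:
send_rows(moves=[0.2,0,0,0,0,0,0,0.2,0,0,-0.1,0,0,0,0.2,0,0,-0.15,0,0,0,0.2,0,0,-0.2,0,0,0,0.2,0,0,-0.2,0,0,0])

```text
time: 12.82
position: [0.4577, 0.292, 0.0268]
tool_rot: [0.994, 0.11, -0.0, 0.0]
ft_force: [-3.3, -1.7, 3.0]
grip_width: 0.0255
grip_force: 25.0
```

Request:
send_rows(moves=[0.45,0,0,0,0,0,0,0.6,0,0,0,0,0,0,0.7,0,0,0,0,0,0,0.7,0,0,0,0,0,0,0.7,0,0,0,0,0,0])

```text
time: 13.23
position: [0.4587, 0.2923, 0.0265]
tool_rot: [0.994, 0.11, 0.0, -0.0]
ft_force: [0.3, -0.3, -0.3]
grip_width: 0.0512
grip_force: 0.0
```

Request:
send_rows(moves=[0.7,0,0,2,0,0,0,0.7,0,0,6,0,0,0,0.7,0,0,10,0,0,0,0.7,0,0,14,0,0,0,0.7,0,0,14,0,0,0])

```text
time: 13.65
position: [0.463, 0.2942, 0.1739]
tool_rot: [0.994, 0.11, 0.008, -0.002]
ft_force: [1.4, 0.8, 0.3]
grip_width: 0.0606
grip_force: 0.0
```

```bash
python3 - <<'E'
from ang import *
c=cam("wrist"); np.savez("w7.npz",**c); o=monitor.get_obs(); print(o["position"],o["time"],o["grip_width"])
W=cloud(c); p=proj(c,[.487,.2985,.034])[0].astype(int); print(p)
for s in (-40,-25,-10,0,10): 
    q=np.array([.487+s/1000*.977,.2985+s/1000*.213,.034]); u=proj(c,q)[0].astype(int); print(s,u,W[np.clip(u[1],0,479),u[0]].round(4))
cv2.imwrite("pics/w7.png",c["pixels"])
E
```

```text
[0.46144652 0.29345232 0.17099302] 13.7 0.06074784917479676
[315 207]
-40 [315 257] [0.4486 0.2902 0.0355]
-25 [315 239] [0.4627 0.2934 0.0342]
-10 [315 220] [0.4777 0.2968 0.0347]
0 [315 207] [0.4874 0.299  0.0323]
10 [315 195] [0.4968 0.3011 0.0342]
```

View pics/w7.png

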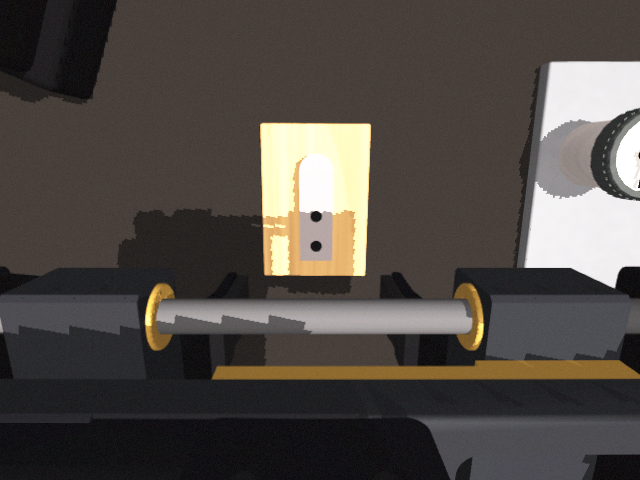

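The master lies flat in the middle of its pad at (315,207), all pixels at about 34 mm height. Now to the spacer.

Request:
send_rows(moves=[0.8,0,-4,0,0,0,-0.05,0.8,0,-8,0,0,0,-0.1,0.8,0,-12,0,0,0,-0.15,0.8,0,-16,0,0,0,-0.22,0.8,0,-20,0,0,0,-0.22])

```text
time: 14.12
position: [0.4571, 0.0906, 0.1655]
tool_rot: [1.0, -0.0, -0.001, -0.0]
ft_force: [0.5, 0.7, 0.7]
grip_width: 0.0695
grip_force: 0.0
```

Request:
send_rows(moves=[0.8,0,-4,0,0,0,0,0.8,0,-8,0,0,0,0,0.8,0,-12,0,0,0,0,0.8,0,-16,0,0,0,0,0.8,0,-20,0,0,0,0])

```text
time: 14.53
position: [0.4571, -0.1095, 0.1655]
tool_rot: [1.0, 0.0, -0.001, -0.001]
ft_force: [-0.4, -0.1, 0.3]
grip_width: 0.0694
grip_force: 0.0
```

Request:
send_rows(moves=[0.8,0,-4,0,0,0,0,0.8,0,-8,-0.5,0,0,0,0.8,0,-12,-1,0,0,0,0.8,0,-16,-1,0,0,0,0.8,0,-18.6,-1,0,0,0])

```text
time: 14.95
position: [0.4576, -0.2976, 0.155]
tool_rot: [1.0, -0.001, -0.0, 0.0]
ft_force: [0.3, 0.6, -0.1]
grip_width: 0.0695
grip_force: 0.0
```

Request:
send_rows(moves=[0.8,0,0,0,0,0,0,0.8,0,0,0,0,0,0,0.8,0,0,0,0,0,0])

```text
time: 15.2
position: [0.4571, -0.2926, 0.1553]
tool_rot: [1.0, 0.0, -0.001, -0.001]
ft_force: [-0.1, 0.5, 0.8]
grip_width: 0.0696
grip_force: 0.0
```

```bash
cat > part.py <<'E'
from ang import *
def part(c,gx,gy,yaw0,zlo=.028,zhi=.040,z=.034):
    W=cloud(c); d=np.array([np.cos(yaw0),np.sin(yaw0)]); n=np.array([-d[1],d[0]])
    q=(W[...,:2]-[gx,gy]); m=((W[...,2]>zlo)&(W[...,2]<zhi)&(np.abs(q@d)<.06)&(np.abs(q@n)<.03)).astype(np.uint8)*255
    m[262:]=0; m=cv2.morphologyEx(m,cv2.MORPH_OPEN,np.ones((3,3)))
    k=max(cv2.findContours(m,0,cv2.CHAIN_APPROX_NONE)[0],key=cv2.contourArea); print("bbox",cv2.boundingRect(k))
    P=ray(c,k.reshape(-1,2),z)[:,:2]
    for _ in range(3):
        d=np.array([np.cos(yaw0),np.sin(yaw0)]); n=np.array([-d[1],d[0]]); u=P@d; v=P@n
        rb=(u>u.min()+.006)&(u<u.max()-.016); ys=[];vs=[]
        for s in(1,-1):
            e=rb&(s*(v-(v.max()+v.min())/2)>0); f=np.polyfit(u[e],v[e],1); ys.append(np.arctan(f[0])); vs.append(np.mean(v[e]))
        yaw0+=np.mean(ys)
    vc=np.mean(vs); print("yaw",yaw0,"len",np.ptp(u),"wid",vs[0]-vs[1],"edge yaws",ys)
    uc=(u.min()+u.max())/2; print("centre",d*uc+n*vc,"grip",d*(uc-.03)+n*vc)
E
python3 - <<'E'
from part import *
c=cam("wrist"); np.savez("w8.npz",**c); o=monitor.get_obs(); print(o["position"],o["tool_rot"],o["time"]); part(c,.505,-.293,0.)
W=cloud(c); u=proj(c,[[.5,-.293,.034],[.56,-.29,.008]]).astype(int); print([W[b,a].round(4) for a,b in u])
E
```

```text
[ 0.45735322 -0.29206382  0.15559126] [ 9.99998322e-01  7.21388091e-04 -1.09826218e-03 -1.27669177e-03] 15.25
bbox (304, 109, 38, 120)
yaw -0.0006149617160156003 len 0.08338227324382652 wid 0.02501983226550336 edge yaws [np.float64(0.005569430244803654), np.float64(-0.005569430463860263)]
centre [ 0.50869314 -0.29819191] grip [ 0.47869315 -0.29817346]
[array([ 0.5002, -0.2928,  0.0352]), array([ 0.5606, -0.2897,  0.0079])]
```

Spacer: 83×25 mm, yaw 0, centre (0.5087, −0.2982), top at 35 mm. All plausible, so I'll grasp it.

Request:
send_rows(moves=[0.8,1.1,-0.3,-4,0,0,0,0.8,2.15,-0.6,-8,0,0,0,0.8,2.15,-0.6,-11,0,0,0,0.8,2.15,-0.6,-12.5,0,0,0,0.8,2.15,-0.6,-12.9,0,0,0])

```text
time: 15.67
position: [0.478, -0.2962, 0.0243]
tool_rot: [1.0, 0.002, -0.003, -0.003]
ft_force: [0.3, -0.7, 0.4]
grip_width: 0.0695
grip_force: 0.0
```

Request:
send_rows(moves=[0.2,0,0,0,0,0,0,0.2,0,0,0,0,0,0,0.2,0,0,0,0,0,0,0.2,0,0,0,0,0,0,0.2,0,0,0,0,0,0], grip_force=30)

```text
time: 16.08
position: [0.4804, -0.3004, 0.029]
tool_rot: [1.0, 0.0, 0.001, 0.001]
ft_force: [0.2, -0.2, 0.5]
grip_width: 0.0438
grip_force: 0.0
```

Request:
send_rows(moves=[0.2,0,0,0,0,0,0,0.2,0,0,0,0,0,0,0.2,0,0,0,0,0,0,0.2,0,0,0,0,0,0,0.2,0,0,0,0,0,0])

```text
time: 16.5
position: [0.4797, -0.3, 0.028]
tool_rot: [1.0, 0.0, 0.0, 0.0]
ft_force: [-1.2, 0.3, 4.8]
grip_width: 0.0257
grip_force: 29.9
```

Request:
send_rows(moves=[0.2,0,0,2,0,0,0,0.2,0,0,5,0,0,0,0.2,0,2.5,8,0,0,0.05,0.2,0.3,6,8.7,0,0,0.1,0.2,0.6,10,8.7,0,0,0.15])

```text
time: 16.92
position: [0.4877, -0.2017, 0.117]
tool_rot: [0.997, 0.075, 0.003, 0.002]
ft_force: [1.2, -0.0, -1.7]
grip_width: 0.0254
grip_force: 29.9
```

Request:
send_rows(moves=[0.2,0.2,4,0,0,0,0.04,0.2,0.4,8,0,0,0,0.081,0.2,0.6,12,0,0,0,0.081,0.2,0.85,15.6,-0.5,0,0,0.081,0.2,0.85,17.6,-2,0,0,0.081])

```text
time: 17.33
position: [0.4948, -0.0206, 0.0956]
tool_rot: [0.993, 0.117, 0.001, 0.0]
ft_force: [-0.0, -0.4, -0.5]
grip_width: 0.0257
grip_force: 29.9
```

Request:
send_rows(moves=[0.2,0,0,-2,0,0,0,0.2,0,0,-4,0,0,0,0.2,0,0,-5.2,0,0,0,0.2,0,0,-5.6,0,0,0,0.2,0,0,-5.6,0,0,0])

```text
time: 17.75
position: [0.4934, -0.0236, 0.0374]
tool_rot: [0.993, 0.116, -0.001, -0.001]
ft_force: [-0.3, 0.4, -1.2]
grip_width: 0.0257
grip_force: 29.9
```

Request:
send_rows(moves=[0.2,0,0,0,0,0,0,0.2,0,0,0,0,0,0,0.2,0,0,0,0,0,0])

```text
time: 18.0
position: [0.4948, -0.0242, 0.0394]
tool_rot: [0.993, 0.115, 0.001, 0.0]
ft_force: [-0.2, 0.6, -0.5]
grip_width: 0.0255
grip_force: 29.9
```

```bash
cat > st.py <<'E'
from ang import *
def st():
    o=monitor.get_obs(); p=o["position"]; y=.231; d=np.array([np.cos(y),np.sin(y)]); n=np.array([-d[1],d[0]])
    # master grip reference v from (.5387,-.0132)
    v0=np.array([.5387,-.0132])@n; f=o["ft_force"]
    q=R.from_quat(o["tool_rot"]).as_matrix()[:,0]
    print("t",round(o["time"],2),"comp y off mm",round((p[:2]@n-v0)*1e3,2),"u",round(p[:2]@d,4),"z",round(p[2],4),"yaw",round(np.arctan2(q[1],q[0]),4),"F comp",np.round([f[:2]@d,f[:2]@n,f[2]],1),"M",np.round(o["moment"],2))
E
python3 -c "
from st import *
st()
c=cam('wrist'); np.savez('w9.npz',**c); st()
im=c['pixels']; cv2.imwrite('pics/w9.png',im)"
```

```text
t 18.0 comp y off mm -0.69 u 0.4762 z 0.0394 yaw 0.2314 F comp [-0.   0.6 -0.5] M [ 0.01  0.07 -0.01]
t 18.05 comp y off mm -0.64 u 0.4761 z 0.0393 yaw 0.2314 F comp [ 0.4 -0.2 -0.9] M [-0.07  0.05 -0.02]
```

Request:
send_rows(moves=[0.2,-0.02,0.11,-0.2,0,0,0,0.2,-0.02,0.11,-0.35,0,0,0,0.2,-0.02,0.11,-0.45,0,0,0,0.2,-0.02,0.11,-0.48,0,0,0,0.2,-0.02,0.11,-0.48,0,0,0])

```text
time: 18.47
position: [0.494, -0.0228, 0.034]
tool_rot: [0.993, 0.116, 0.0, 0.0]
ft_force: [-0.8, 0.3, 2.6]
grip_width: 0.0259
grip_force: 29.9
```

```bash
python3 -c "
from st import *
st()"
```

```text
t 18.47 comp y off mm 0.93 u 0.4757 z 0.034 yaw 0.2318 F comp [-0.7  0.4  2.6] M [ 0.04  0.06 -0.02]
```

Request:
send_rows(moves=[0.2,0.78,0.18,0.03,0,0,0,0.2,1.56,0.36,0.03,0,0,0,0.2,2.15,0.5,0.03,0,0,0,0.2,2.53,0.59,0.03,0,0,0,0.2,2.92,0.68,0.03,0,0,0])

```text
time: 18.88
position: [0.5207, -0.0164, 0.0339]
tool_rot: [0.993, 0.117, -0.004, -0.0]
ft_force: [-10.7, -8.9, 10.4]
grip_width: 0.026
grip_force: 30.0
```

```bash
python3 -c "
from st import *
st()"
```

```text
t 18.88 comp y off mm 1.01 u 0.5032 z 0.0339 yaw 0.2341 F comp [-12.5  -6.3  10.4] M [-1.51  1.74 -0.22]
```

Request:
send_rows(moves=[0.2,0.2,0.05,0.08,0,0,0,0.2,0.4,0.09,0.08,0,0,0,0.2,0.4,0.09,0.08,0,0,0])

```text
time: 19.13
position: [0.5218, -0.0151, 0.0341]
tool_rot: [0.993, 0.116, -0.006, -0.001]
ft_force: [-9.7, -5.7, 4.5]
grip_width: 0.0258
grip_force: 30.0
```

```bash
python3 -c "
from st import *
st()"
```

```text
t 19.13 comp y off mm 2.01 u 0.5045 z 0.0341 yaw 0.2331 F comp [-10.8  -3.4   4.5] M [-1.    1.39 -0.17]
```

```bash
python3 -c "
from st import *
st()
c=cam('wrist'); s=cam('scene'); np.savez('w10.npz',**c); np.savez('s10.npz',**s)
g=lambda c,P,h,w,f:(lambda p:cv2.resize(c['pixels'][max(0,int(p[1])-h):int(p[1])+h,max(0,int(p[0])-w):int(p[0])+w],(800,300),interpolation=2))(proj(c,P)[0])
u=proj(c,[[.59,-.003,.04],[.55,-.011,.04]]); print(u)
a=cv2.resize(c['pixels'][20:260,200:440],(400,400),interpolation=2)
p=proj(s,[.57,-.006,.04])[0].astype(int); b=cv2.resize(s['pixels'][p[1]-50:p[1]+50,p[0]-50:p[0]+50],(400,400),interpolation=2)
cv2.imwrite('pics/w10.png',np.hstack([a,b]))"
```

```text
t 19.13 comp y off mm 2.01 u 0.5045 z 0.0341 yaw 0.2331 F comp [-10.8  -3.4   4.5] M [-1.    1.39 -0.17]
[[323.94992387 143.99597973]
 [319.6050702  250.25473984]]
```

View pics/w10.png

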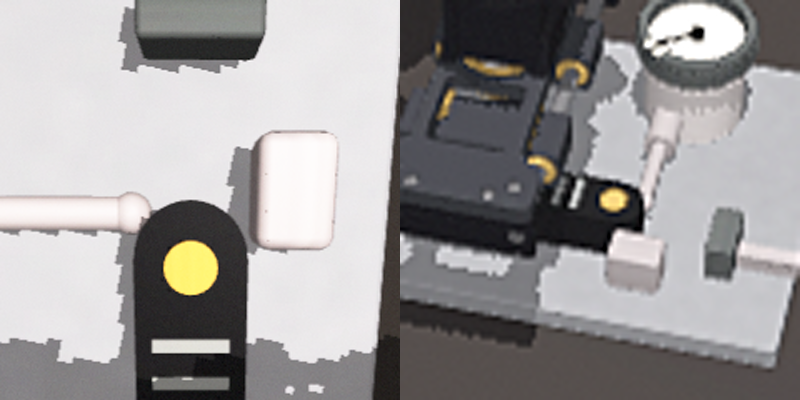

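The spacer nose at about (190,200) sits clear of the anvil (gap about 2 mm) and is just wedging the plunger ball at (135,212). There is no jam on the anvil, so I'll continue and shift slightly toward the anvil.

Request:
send_rows(moves=[0.2,0.23,-0.03,0,0,0,0,0.2,0.43,-0.03,0,0,0,0,0.2,0.62,0.02,0,0,0,0,0.2,0.82,0.06,0,0,0,0,0.2,0.82,0.06,0,0,0,0])

```text
time: 19.65
position: [0.5336, -0.0143, 0.0341]
tool_rot: [0.993, 0.116, -0.002, -0.001]
ft_force: [-3.6, -2.1, -1.7]
grip_width: 0.0257
grip_force: 30.0
```

```bash
python3 -c "
from st import *
st()"
```

```text
t 19.65 comp y off mm 0.12 u 0.5161 z 0.0341 yaw 0.2319 F comp [-4.  -1.2 -1.7] M [-0.33  0.61 -0.09]
```

Request:
send_rows(moves=[0.2,0.15,0.06,0,0,0,0,0.2,0.31,0.1,0,0,0,0,0.2,0.46,0.14,0,0,0,0,0.2,0.62,0.17,0,0,0,0,0.2,0.62,0.17,0,0,0,0])

```text
time: 20.07
position: [0.5413, -0.0125, 0.0345]
tool_rot: [0.993, 0.116, -0.001, -0.0]
ft_force: [-2.5, -1.4, -2.6]
grip_width: 0.0254
grip_force: 30.0
```

```bash
python3 -c "
from st import *
st()"
```

```text
t 20.07 comp y off mm 0.12 u 0.524 z 0.0345 yaw 0.2319 F comp [-2.8 -0.7 -2.6] M [-0.2   0.56 -0.1 ]
```

Request:
send_rows(moves=[0.2,0.12,0.03,0,0,0,0,0.2,0.24,0.06,0,0,0,0,0.2,0.36,0.09,0,0,0,0,0.2,0.48,0.12,0,0,0,0,0.2,0.48,0.12,0,0,0,0])

```text
time: 20.48
position: [0.5462, -0.0113, 0.0347]
tool_rot: [0.993, 0.116, -0.0, -0.0]
ft_force: [-3.5, -1.2, -2.3]
grip_width: 0.0256
grip_force: 30.0
```

```bash
python3 -c "
from st import *
st()"
```

```text
t 20.48 comp y off mm 0.11 u 0.5291 z 0.0347 yaw 0.2319 F comp [-3.6 -0.4 -2.3] M [-0.17  0.72 -0.08]
```

Request:
send_rows(moves=[0.2,0.12,0.03,0,0,0,0,0.2,0.24,0.06,0,0,0,0,0.2,0.36,0.09,0,0,0,0,0.2,0.36,0.09,0,0,0,0,0.2,0.36,0.09,0,0,0,0])

```text
time: 20.9
position: [0.55, -0.0104, 0.0347]
tool_rot: [0.993, 0.116, -0.0, -0.0]
ft_force: [-3.4, -1.0, -2.0]
grip_width: 0.0257
grip_force: 30.0
```

```bash
python3 -c "
from st import *
st()"
```

```text
t 20.9 comp y off mm 0.13 u 0.533 z 0.0347 yaw 0.2318 F comp [-3.5 -0.2 -2. ] M [-0.07  0.71 -0.05]
```

Request:
send_rows(moves=[0.2,0.12,0.03,0,0,0,0,0.2,0.24,0.06,0,0,0,0,0.2,0.36,0.09,0,0,0,0,0.2,0.36,0.09,0,0,0,0,0.2,0.36,0.09,0,0,0,0])

```text
time: 21.32
position: [0.5536, -0.0096, 0.0348]
tool_rot: [0.993, 0.116, 0.0, -0.0]
ft_force: [-3.8, -0.2, -1.9]
grip_width: 0.0256
grip_force: 30.0
```

```bash
python3 -c "
from st import *
st()"
```

```text
t 21.32 comp y off mm 0.12 u 0.5367 z 0.0348 yaw 0.2317 F comp [-3.7  0.7 -1.9] M [-0.1   0.68 -0.06]
```

Request:
send_rows(moves=[0.2,0.1,0.024,0,0,0,0,0.2,0.19,0.046,0,0,0,0,0.2,0.29,0.07,0,0,0,0,0.2,0.29,0.07,0,0,0,0])

```text
time: 21.65
position: [0.5547, -0.0093, 0.0348]
tool_rot: [0.993, 0.116, -0.002, -0.0]
ft_force: [-6.7, -2.9, 1.8]
grip_width: 0.026
grip_force: 30.0
```

```bash
python3 -c "
from st import *
st()"
```

```text
t 21.65 comp y off mm 0.15 u 0.5378 z 0.0348 yaw 0.2324 F comp [-7.2 -1.3  1.8] M [-0.57  1.22 -0.07]
```

Stop felt at u≈0.5378. I'll press up gently.

Request:
send_rows(moves=[0.2,0.08,0.02,0,0,0,0,0.2,0.16,0.04,0,0,0,0,0.2,0.22,0.05,0,0,0,0,0.2,0.22,0.05,0,0,0,0])

```text
time: 21.98
position: [0.5547, -0.0092, 0.0348]
tool_rot: [0.993, 0.116, -0.004, -0.0]
ft_force: [-10.9, -6.5, 4.3]
grip_width: 0.0261
grip_force: 30.0
```

```bash
python3 -c "
from st import *
st()"
```

```text
t 21.98 comp y off mm 0.19 u 0.5379 z 0.0348 yaw 0.2329 F comp [-12.1  -3.8   4.3] M [-1.07  1.72 -0.11]
```

Request:
send_rows(moves=[0.2,0.03,0.007,0,0,0,0,0.2,0.03,0.007,0,0,0,0,0.2,0.03,0.007,0,0,0,0,0.2,0.03,0.007,0,0,0,0,0.2,0.03,0.007,0,0,0,0])

```text
time: 22.4
position: [0.5547, -0.0092, 0.0348]
tool_rot: [0.993, 0.116, -0.005, -0.0]
ft_force: [-11.9, -6.7, 3.3]
grip_width: 0.0256
grip_force: 30.0
```

Request:
send_rows(moves=[0.2,-0.15,-0.035,0,0,0,0,0.2,-0.3,-0.07,0,0,0,0,0.2,-0.3,-0.07,0,0,0,0])

```text
time: 22.65
position: [0.5546, -0.0093, 0.0348]
tool_rot: [0.993, 0.116, -0.001, -0.0]
ft_force: [-6.1, -2.7, 0.5]
grip_width: 0.0259
grip_force: 30.0
```

Request:
send_rows(moves=[0.4,0,0,0,0,0,0,0.5,0,0,0,0,0,0,0.6,0,0,0,0,0,0,0.6,0,0,0,0,0,0,0.6,0,0,0,0,0,0])

```text
time: 23.07
position: [0.5573, -0.0093, 0.0352]
tool_rot: [0.993, 0.116, 0.001, 0.0]
ft_force: [-0.2, -0.5, -0.3]
grip_width: 0.0489
grip_force: 0.0
```

```bash
python3 -c "
from st import *
st()"
```

```text
t 23.07 comp y off mm -0.43 u 0.5404 z 0.0352 yaw 0.2319 F comp [-0.3 -0.4 -0.3] M [-0.04 -0.03  0.03]
```

Request:
send_rows(moves=[0.8,0,0,2,0,0,0,0.8,0,0,6,0,0,0,0.8,-2,-0.5,10,0,0,0,0.8,-3.5,-0.8,12,0,0,0,0.8,-3.5,-0.8,12,0,0,0])

```text
time: 23.48
position: [0.521, -0.0176, 0.1593]
tool_rot: [0.993, 0.116, 0.003, 0.001]
ft_force: [0.0, -0.1, 0.4]
grip_width: 0.0689
grip_force: 0.0
```

Request:
send_rows(moves=[0.8,0,0,0,0,0,0,0.8,0,0,0,0,0,0,0.8,0,0,0,0,0,0])

```text
time: 23.73
position: [0.5212, -0.0171, 0.1537]
tool_rot: [0.993, 0.116, -0.001, -0.0]
ft_force: [-0.2, 0.8, 0.2]
grip_width: 0.0693
grip_force: 0.0
```

```bash
python3 -c "
from part import *
from st import *
st()
c=cam('wrist'); np.savez('w11.npz',**c); cv2.imwrite('pics/w11.png',c['pixels'])
im=c['pixels'].copy(); hsv=cv2.cvtColor(im,cv2.COLOR_BGR2HSV)
W=cloud(c)
d=np.array([np.cos(.2317),np.sin(.2317)]); n=np.array([-d[1],d[0]])
q=W[...,:2]-[.583,-.003]; m=((W[...,2]>.028)&(W[...,2]<.05)&(np.abs(q@d)<.055)&(np.abs(q@n)<.02)&((hsv[...,2]<75)|(hsv[...,1]>110)))
m=cv2.morphologyEx(m.astype(np.uint8)*255,cv2.MORPH_CLOSE,np.ones((9,9))); m[262:]=0
k=max(cv2.findContours(m,0,1)[0],key=cv2.contourArea); P=ray(c,k.reshape(-1,2),.04)[:,:2]; u=P@d; v=P@n
print(cv2.boundingRect(k),'u',u.min(),u.max(),'v',v.min(),v.max(),np.mean([v.min(),v.max()]))
f=cv2.minAreaRect((P*1000).astype(np.float32)); print(f)
"
```

```text
t 23.73 comp y off mm 0.24 u 0.5034 z 0.1537 yaw 0.2318 F comp [-0.   0.8  0.2] M [ 0.02  0.05 -0.01]
(295, 90, 39, 126) u 0.5244460992414403 0.6078873718013287 v -0.14929867535750435 -0.1238933884920203 -0.13659603192476233
((582.4011840820312, -2.9369888305664062), (83.44297790527344, 25.393280029296875), 13.256085395812988)
```

Request:
send_rows(moves=[0.8,0,3,0,0,0,0,0.8,0,6,-1,0,0,0,0.8,-0.3,9.6,-3,0,0,0,0.8,-0.3,9.6,-5,0,0,0,0.8,-0.3,9.6,-5.5,0,0,0])

```text
time: 24.2
position: [0.5156, 0.0809, 0.0962]
tool_rot: [0.993, 0.118, -0.004, -0.001]
ft_force: [-0.3, 0.1, -0.5]
grip_width: 0.0695
grip_force: 0.0
```

Request:
send_rows(moves=[0.8,0,0,0,0,0,0,0.8,0,0,0,0,0,0,0.8,0,0,0,0,0,0])

```text
time: 24.45
position: [0.519, 0.0779, 0.1002]
tool_rot: [0.993, 0.115, 0.001, 0.0]
ft_force: [0.7, 0.1, 0.3]
grip_width: 0.0693
grip_force: 0.0
```

```bash
python3 -c "
from zero import *
from st import *
st(); c=cam('wrist'); np.savez('w12.npz',**c); print(monitor.get_obs()['position'],c['o']); zero(c,'pics/w12.png')"
```

```text
t 24.45 comp y off mm 93.15 u 0.5231 z 0.1002 yaw 0.2304 F comp [ 0.7 -0.1  0.3] M [ 0.05  0.01 -0.  ]
[0.5190965  0.07782877 0.10052975] [0.5847502  0.09304061 0.24913169]
hub (282.0410639290714, 289.53243117125527)
(40, 60) 0.905 40
(60, 80) 0.893 40
(80, 100) 0.895 40
(100, 120) 0.885 39
(120, 140) 0.885 38
(155, 170) 0.876 37
(170, 182) 0.877 37
(215, 225) 0.884 40
(225, 235) 0.884 37
(235, 245) 0.884 35
```

Needle ≈ 0.89, mark ≈ 0.884, and the spacer lies on the same line as the master did. I'll check numerically for a gap at the end stop.

```bash
python3 -c "
from ang import *
c=load('w11'); W=cloud(c); g=cv2.cvtColor(c['pixels'],cv2.COLOR_BGR2GRAY)
d=np.array([np.cos(.2317),np.sin(.2317)]); n=np.array([-d[1],d[0]])
# grey/height profile along the axis line (y=0) and at y=+-11mm at stop-top height .036
for y in(-11,0,11):
    u=np.arange(.600,.622,.001); P=np.c_[u[:,None]*d+(-.1366+y/1000)*n,np.full(len(u),.036)]
    uv=proj(c,P).round().astype(int); print(y,[(round(a*1e3),int(g[q[1],q[0]]),round(float(W[q[1],q[0],2])*1e3)) for a,q in zip(u,uv)])
"
```

```text
-11 [(600, 60, 41), (601, 64, 41), (602, 125, 15), (603, 205, 14), (604, 244, 15), (605, 245, 16), (606, 158, 16), (607, 45, 27), (608, 43, 32), (609, 104, 36), (610, 136, 38), (611, 163, 38), (612, 159, 37), (613, 158, 37), (614, 162, 36), (615, 156, 36), (616, 152, 35), (617, 147, 37), (618, 146, 37), (619, 152, 36), (620, 155, 37), (621, 159, 37), (622, 137, 36)]
0 [(600, 148, 42), (601, 65, 41), (602, 58, 42), (603, 57, 40), (604, 58, 42), (605, 61, 42), (606, 59, 41), (607, 63, 42), (608, 65, 43), (609, 76, 40), (610, 137, 36), (611, 162, 38), (612, 160, 38), (613, 157, 37), (614, 162, 37), (615, 157, 37), (616, 152, 36), (617, 150, 36), (618, 148, 35), (619, 151, 36), (620, 153, 37), (621, 150, 36), (622, 138, 37)]
11 [(600, 58, 41), (601, 59, 42), (602, 56, 42), (603, 113, 43), (604, 230, 15), (605, 141, 16), (606, 96, 13), (607, 43, 26), (608, 46, 31), (609, 105, 36), (610, 135, 37), (611, 158, 37), (612, 158, 37), (613, 154, 38), (614, 158, 36), (615, 152, 37), (616, 150, 37), (617, 148, 37), (618, 147, 36), (619, 145, 38), (620, 155, 37), (621, 155, 37), (622, 143, 37)]
```

Nose and stop meet at u≈0.609 with no gap, and the arm is clear of everything. I'm handing in.

```bash
python3 -c "
from rig import workorder
print(workorder.hand_in())"
```

```text
the job is handed in; nothing more can be done
None
```

The job is handed in after about 24.5 s of robot time: the ring was zeroed on the needle, the master lies flat on its pad, and the spacer was pressed to the end stop at about 12 N total axial force (about 10 N on the stop after sliding friction) and left there with the needle within about 0.01 rad of zero; I didn't measure the bystanders afterwards.

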